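# Make up two dye-workshop kits

## Robot

A 6-joint arm with a two-finger parallel gripper is mounted at the origin on the work surface. World frame = base frame: x ahead of the robot, y to its left, z up, the work surface at z = 0. Lengths are in m, angles in rad, forces in N, time in s.
With the tool pointing down it reaches from about 0.325 to 0.775 m from the base axis. Payload 5.5 kg.
Tool frame: the origin (TCP) lies on the front face of the gripper's body, between the roots of the fingers; the fingertips stand 80 mm ahead of it and the grasp point (between the pads) lies 61 mm ahead of it; z points along the fingers, y is the direction in which the jaws open and shut (so a half turn about z gives the same grasp; the last joint's range is limited). The gripper opens to 88 mm and grips with 3 to 60 N. Pads are 20 mm wide; open, the fingers measure 115 mm over their backs; the gripper's body (75 mm by 178 mm) begins 61 mm behind the grasp point.
Start: joints at [-1.245, 0.091, 1.231, -0, 1.82, -0.057], TCP at [0.224, -0.557, 0.303] pointing down, gripper open.
Joint ranges: [-2.87, 2.87], [-0.86, 2.18], [0.17, 2.46], [-1.51, 4.65], [0.06, 2.69], [-2.65, 2.65]. Speed limits (rad/s): [2.57, 2.57, 3.01, 3.14, 3.14, 3.14].

## Interface

Orientations are given as a rotation vector (axis times angle).
In Python, from bench import sensors, cams, manip gives the robot as it stands. The module is installed in compiled form; this text tells all that it offers.
- The arm moves only by the shell command python3 -m jog 'ROWS' [FORCE]. ROWS is a JSON object of lists of equal length, an entry for each row: "offset": the shift along the world's x, y, z in units of 25 mm (1.0 is 25 mm), a list of three; "yaw": the turn about the world's z in units of 5 degrees (1.0 is 5 degrees); "fingers": the opening, from -1 (shut) to 1 (fully open), so that 0 is half open. In form: {"offset": [[x, y, z], ...], "yaw": [yaw, ...], "fingers": [fingers, ...]}. A call has 1 to 8 rows; each row shifts and turns the commanded pose from where the row before left it; what a row does not reach is not made up. A row lasts 1/12 s, in which the tool goes at most 41.7 mm and 7.16 degrees, less where a joint would pass 70% of its speed; a pose out of reach is approached as far as the arm can. A call is refused whole if a number of a shift passes 1 or a number of a turn 1, either way. A call with a gripper value outside its range is refused whole. The fingers move at their own pace and stop on an object; FORCE is the grip in N (left out, the last holds). Time passes only in rows, so rows that do not move let the fingers close. It gives the time, the measured TCP pose, the force and the opening at its end, in the units of the state.
- sensors.get_obs(): the state, without advancing time (a new reading comes with each control period).
- cams.grab_frame(name): name is "scene" or "top"; returns the picture (420x560x3 uint8, red, green, blue); there is no depth.
- cams.camera_params(name): a dict with "camera_matrix" (3x3 intrinsics, pixels), "rvec" (rotation vector, rad) and "tvec" (3), from world to camera coordinates, as OpenCV has them. Camera axes: x right, y down, z forward; pixel columns grow to the right and rows downward; lengths in m; the calibration is good to about 2 mm. A picture is of the moment at which its call begins. camera_params takes no time and is no camera call.
- manip.sign_off(): hands the job in, once; it reports no verdict.
The state is a dict: "time": time; "joints": joint angles; "qd": joint speeds; "effort": joint torques, N m; "ee_pos": TCP position; "tool_rot": TCP orientation; "wrist_force": force on the tool from outside, world axes, zero at the start; "moment": the same for the moment, N m; "gripper_width": finger opening in m.
Only numpy, scipy, OpenCV 4.12 (cv2) and the standard library are available. Lean on these libraries where they do the work, as an engineer would, in place of code of your own. Each camera call takes 0.05 s, during which the arm holds its last target.

## Task

Make up the two kits for the dye class. The blue tray gets the navy jar, standing upright on the middle of the cork pad, and the brush, standing on its bristles flat on the floor of the plain bay; the wooden tray gets the yellow jar, upright on the middle of its cork pad, and the red spool, standing upright in its plain bay. Set each one down gently, let go of everything, and leave the green jar and the cream spool where they are.

Things in the scene. Friction and masses are not known exactly. Their poses are not given: they have to be found in the camera images.
- blue_tray: Light blue fixed kit tray, 180 (x) x 118 (y) x 26 mm high, walls and floor 6 mm; origin: centre of its underside, z up. Two bays: jar bay towards +x (inside x -12 to 84, y +-53 mm) with a flat round cork pad, 64 mm across, centred at x 40, y 0; plain bay towards -x (inside x -84 to -18, y +-53 mm). Stands left or right of the stock, x axis within 0.5 rad of world x.
- wood_tray: Pale wooden fixed kit tray, 180 (x) x 118 (y) x 26 mm high, walls and floor 6 mm; origin: centre of its underside, z up. Two bays: jar bay towards +x (inside x -12 to 84, y +-53 mm) with a flat round cork pad, 64 mm across, centred at x 40, y 0; plain bay towards -x (inside x -84 to -18, y +-53 mm). Stands left or right of the stock, x axis within 0.5 rad of world x.
- navy_jar: loose dye jar, dark navy-blue body and lid, paper band: upright cylinder 48 mm across (lid 47), 72 mm high, 0.18 kg; origin: centre of its underside, z up. In the stock between the trays.
- yellow_jar: loose dye jar, marigold-yellow body and lid, paper band: upright cylinder 48 mm across (lid 47), 72 mm high, 0.18 kg; origin: centre of its underside, z up. In the stock between the trays.
- red_spool: loose spool of red thread: upright, thread 40 mm across from 6 to 70 mm height, cardboard foot 46 mm across, thin core up to 78 mm, 0.09 kg; origin: centre of its underside, z up. In the stock.
- brush: loose wide block brush standing on its stiff dark bristles, 0.16 kg: bristles and block 36 (x) x 86 (y) x 42 mm high; on top an upright wooden grip bar, 18 mm thick (x), 66 mm long (y), 42 to 76 mm height, to take it by. Origin: centre of its underside, z up. In the stock, yaw up to 1.2 rad either way.
- green_jar: loose dye jar, green body and lid, paper band: upright cylinder 48 mm across (lid 47), 72 mm high, 0.18 kg; origin: centre of its underside, z up. In the stock between the trays; in no kit. A white mortar, a print stamp and a steel clip, all fixed and under 55 mm high, stand in the same rows, about 110 mm centre to centre.
- cream_spool: loose spool of cream-white thread: upright, thread 40 mm across from 6 to 70 mm height, cardboard foot 46 mm across, thin core up to 78 mm, 0.09 kg; origin: centre of its underside, z up. In the stock; in no kit.
Things that resemble listed ones, but are neither listed nor needed, are in the scene too. Of the things that look like the yellow_jar, the smallest one is meant.

How it is judged:
At the end, for the whole second after the job is handed in: Jars within 12 mm (tray x and y) of the pad centres, brush and red spool in the plain bays, each in its own tray, all four upright within 0.1 rad, resting on the tray floor (within 4 mm), still and released; green jar and cream spool upright, within 25 mm of their start (x of navy_jar in the frame of blue_tray between 0.028 and 0.052 m and y of navy_jar in the frame of blue_tray between -0.012 and 0.012 m and z of navy_jar in the frame of blue_tray between 0.002 and 0.01 m and angle between each of navy_jar, brush, yellow_jar, red_spool, green_jar, cream_spool's own z axis and vertical below 0.1 rad and linear speed of each of navy_jar, brush, yellow_jar, red_spool below 0.02 m/s and angular speed of each of navy_jar, brush, yellow_jar, red_spool below 0.2 rad/s and x of brush in the frame of blue_tray between -0.08 and -0.022 m and y of brush in the frame of blue_tray between -0.045 and 0.045 m and z of brush in the frame of blue_tray between 0.002 and 0.01 m and x of yellow_jar in the frame of wood_tray between 0.028 and 0.052 m and y of yellow_jar in the frame of wood_tray between -0.012 and 0.012 m and z of yellow_jar in the frame of wood_tray between 0.002 and 0.01 m and x of red_spool in the frame of wood_tray between -0.08 and -0.022 m and y of red_spool in the frame of wood_tray between -0.045 and 0.045 m and z of red_spool in the frame of wood_tray between 0.002 and 0.01 m and distance of each of green_jar, cream_spool from where it was at the start of the episode below 0.025 m); the robot touches nothing.
It fails at once if a thing is dropped or slammed into its tray (faster than 0.6 m/s within 24 mm of the tray floor) ((z of navy_jar in the frame of blue_tray below 0.03 m and horizontal distance between navy_jar and blue_tray below 0.1 m and linear speed of navy_jar above 0.6 m/s) or (z of brush in the frame of blue_tray below 0.03 m and horizontal distance between brush and blue_tray below 0.1 m and linear speed of brush above 0.6 m/s) or (z of yellow_jar in the frame of wood_tray below 0.03 m and horizontal distance between yellow_jar and wood_tray below 0.1 m and linear speed of yellow_jar above 0.6 m/s) or (z of red_spool in the frame of wood_tray below 0.03 m and horizontal distance between red_spool and wood_tray below 0.1 m and linear speed of red_spool above 0.6 m/s)).
It fails at once if the green jar or the cream spool is moved by more than 25 mm (distance of any of green_jar, cream_spool from where it was at the start of the episode above 0.025 m).
It also fails if it takes over 96 s, if anything falls off the work surface, if the arm or the gripper's body presses on something with over 40 N, if the wrist force passes 120 N, or if a joint passes its speed limit or range.

## Working session

There is one attempt and no reset: what is moved stays moved. The work goes in short steps, Python scripts to look and compute and a shell command to move; the robot and the scene stay as the last step left them, time stands still between calls to the robot, and variables do not carry over. Pictures are saved under pics/ and viewed, and the job is handed in when it is done.

```bash
mkdir -p pics
python3 - <<'E'
from bench import sensors,cams
import cv2
for n in("scene","top"):
    f=cams.grab_frame(n); cv2.imwrite(f"pics/{n}0.png",cv2.cvtColor(f,cv2.COLOR_RGB2BGR))
    print(n,cams.camera_params(n))
print(sensors.get_obs())
E
```

```text
scene {'camera_matrix': array([[381.4477935 ,   0.        , 275.66454372],
       [  0.        , 381.4477935 , 208.03130644],
       [  0.        ,   0.        ,   1.        ]]), 'rvec': array([ 0.86941753,  2.67152357, -0.90371837]), 'tvec': array([ 0.40135321, -0.2132915 ,  1.14248548])}
top {'camera_matrix': array([[429.79052601,   0.        , 284.25296894],
       [  0.        , 429.79052601, 209.23965909],
       [  0.        ,   0.        ,   1.        ]]), 'rvec': array([ 2.13684052, -2.10933694,  0.14639272]), 'tvec': array([2.69015053e-04, 5.26649933e-01, 7.79033825e-01])}
{'time': 0.1, 'joints': array([-1.24469010e+00,  9.17601258e-02,  1.23173525e+00, -3.04030846e-06,
        1.81980140e+00, -5.66996415e-02]), 'qd': array([-4.01772876e-04, -1.29577434e-03, -3.50521462e-03,  8.31221182e-05,
        6.04810242e-04, -4.73492285e-04]), 'effort': array([ 1.16824838e-03, -4.47858059e+01, -4.07569814e+01,  6.98959362e-02,
        2.84931622e-02, -1.16011502e-04]), 'ee_pos': array([ 0.22407274, -0.55645502,  0.30165094]), 'tool_rot': array([-3.08256461e+00, -5.97322939e-01,  3.63879816e-04]), 'wrist_force': array([-0.0563111 ,  0.15063638,  0.65290803]), 'moment': array([-0.04541363,  0.00029351, -0.01856272]), 'gripper_width': 0.08763623804484769}
```

View pics/scene0.png

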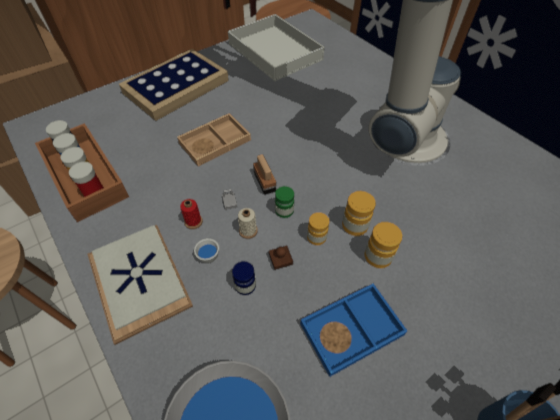

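View pics/top0.png

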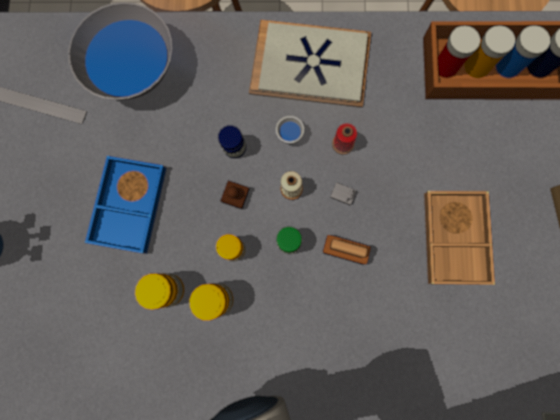

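The top view shows:
- Blue tray around (126,204), wooden tray around (460,238).
- Navy jar (232,140), red spool (345,138), brush (347,249), green jar (289,239), cream spool (291,185).
- Three yellow jars at (155,291), (209,302) and (229,247). The one at (229,247) looks smallest.

In the scene view the wooden tray is at (214,139), the blue tray at (352,328), and the small yellow jar at (318,228).

```bash
cat > h.py <<'E'
import cv2,numpy as np
from bench import cams,sensors
P={n:cams.camera_params(n) for n in("scene","top")}
def RT(n):
    return cv2.Rodrigues(P[n]["rvec"])[0],np.asarray(P[n]["tvec"]).reshape(3)
def ray(n,uv):
    R,t=RT(n);K=P[n]["camera_matrix"]
    d=R.T@np.linalg.inv(K)@np.array([uv[0],uv[1],1.]);c=-R.T@t
    return c,d/np.linalg.norm(d)
def plane(n,uv,z):
    c,d=ray(n,uv); return c+d*(z-c[2])/d[2]
def tri(us,ut):
    M=[P[n]["camera_matrix"]@np.c_[RT(n)] for n in("scene","top")]
    X=cv2.triangulatePoints(M[0],M[1],np.float64(us).reshape(2,1),np.float64(ut).reshape(2,1))[:,0];X=X[:3]/X[3]
    e=[np.linalg.norm(proj(n,X)-u) for n,u in(("scene",us),("top",ut))]
    return X,max(e)
def proj(n,X):
    return cv2.projectPoints(np.float64(X).reshape(1,3),P[n]["rvec"],P[n]["tvec"],P[n]["camera_matrix"],None)[0].reshape(2)
def grab(n,name=None):
    f=cv2.cvtColor(cams.grab_frame(n),cv2.COLOR_RGB2BGR)
    if name: cv2.imwrite(f"pics/{name}.png",f)
    return f
def crop(im,x0,y0,x1,y1,name,s):
    cv2.imwrite(f"pics/{name}.png",cv2.resize(im[y0:y1,x0:x1],None,fx=s,fy=s,interpolation=cv2.INTER_CUBIC))
E
python3 - <<'E'
from h import *
t=cv2.imread("pics/top0.png");s=cv2.imread("pics/scene0.png")
crop(t,80,110,380,330,"ct",2.6); crop(s,170,150,430,380,"cs",2.6)
crop(t,420,180,500,290,"cw",5)
R,tt=RT("scene");print(-R.T@tt); R,tt=RT("top");print(-R.T@tt)
E
```

```text
[0.82541748 0.46555507 0.78345083]
[ 0.3919744  -0.01591359  0.85460912]
```

View pics/ct.png

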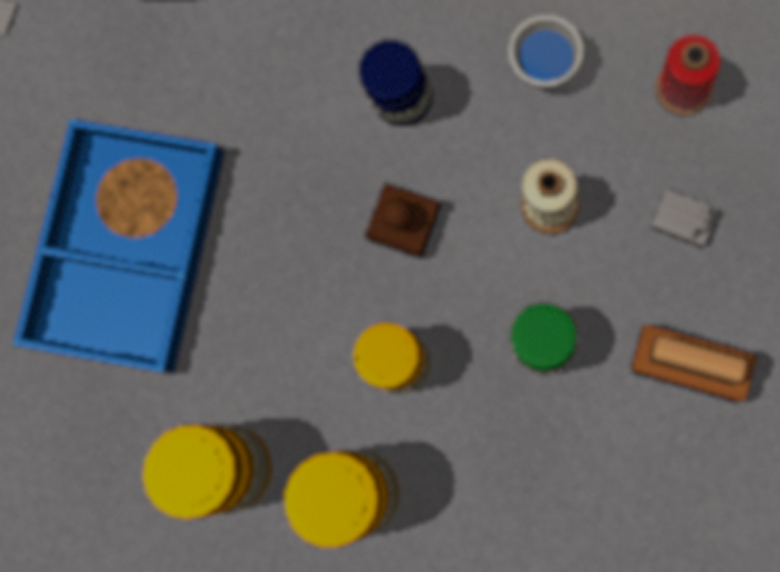

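View pics/cs.png

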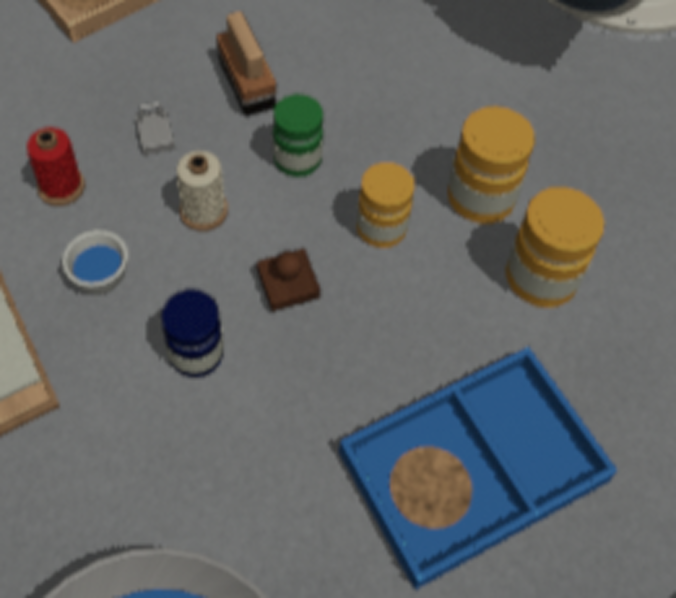

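Run:
```python
from h import *
import numpy as np
T=lambda p:(80+p[0]/2.6-.3,110+p[1]/2.6-.3); S=lambda p:(170+p[0]/2.6-.3,150+p[1]/2.6-.3)
for n,a,b in [("navy",(391,71),(192,309)),("yellow",(386,355),(388,186)),("green",(544,336),(298,114)),("red",(697,54),(47,138)),("cream",(548,182),(199,163)),
 ("Y1",(190,471),(560,219)),("Y2",(331,498),(497,138)),("padB",(137,197),(430,486)),("stamp",(402,211),(288,262))]:
    X,e=tri(S(b),T(a));print(n,X.round(4),"err px",round(e,2))
# tray rims: corners by masks
t=cv2.imread("pics/top0.png");h=cv2.cvtColor(t,cv2.COLOR_BGR2HSV)
m=cv2.inRange(h,(95,120,60),(115,255,255));m[:,:80]=0;m[:,180:]=0;m[:150]=0
c=max(cv2.findContours(m,0,2)[0],key=cv2.contourArea);r=cv2.minAreaRect(c);print("blue top",r)
bt=cv2.boxPoints(r)
print([plane("top",p,.026).round(4)[:2] for p in bt])
crop(t,420,180,500,290,"cw",5)
s=cv2.imread("pics/scene0.png");crop(s,170,110,260,170,"cws",7);crop(s,295,280,410,375,"cbs",6);crop(t,85,150,170,255,"cbt",5)
crop(t,315,230,380,270,"cbrt",10);crop(s,245,145,285,200,"cbrs",10)
```

```text
navy [0.6603 0.1123 0.0707] err px 0.37
yellow [0.4523 0.1093 0.0651] err px 0.41
green [ 0.4674 -0.0028  0.0663] err px 0.15
red [ 0.6729 -0.111   0.0742] err px 0.6
cream [ 0.5767 -0.0042  0.0751] err px 0.3
Y1 [0.3712 0.2341 0.0923] err px 0.49
Y2 [0.3539 0.1389 0.0901] err px 0.29
padB [0.5787 0.3203 0.0034] err px 0.44
stamp [0.5613 0.1061 0.0384] err px 0.98
blue top ((124.12519836425781, 203.7616729736328), (59.34654235839844, 92.34955596923828), 13.091893196105957)
[array([0.4604, 0.3965]), array([0.6428, 0.3705]), array([0.6157, 0.251 ]), array([0.4358, 0.2808])]
```

View pics/cw.png

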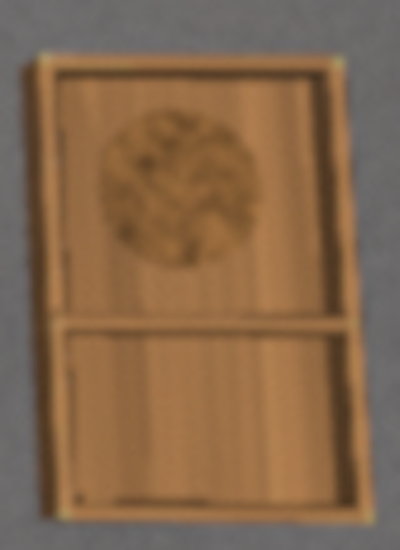

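View pics/cws.png

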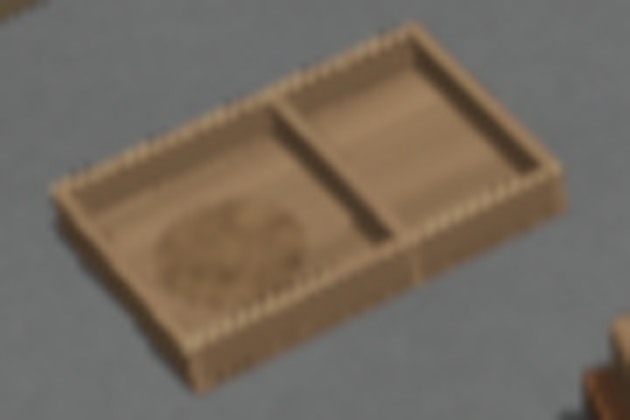

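View pics/cbt.png

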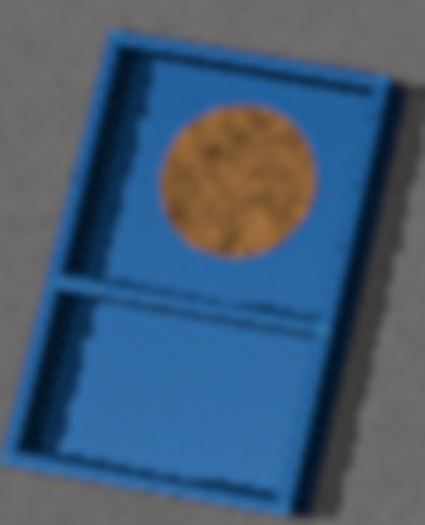

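View pics/cbs.png

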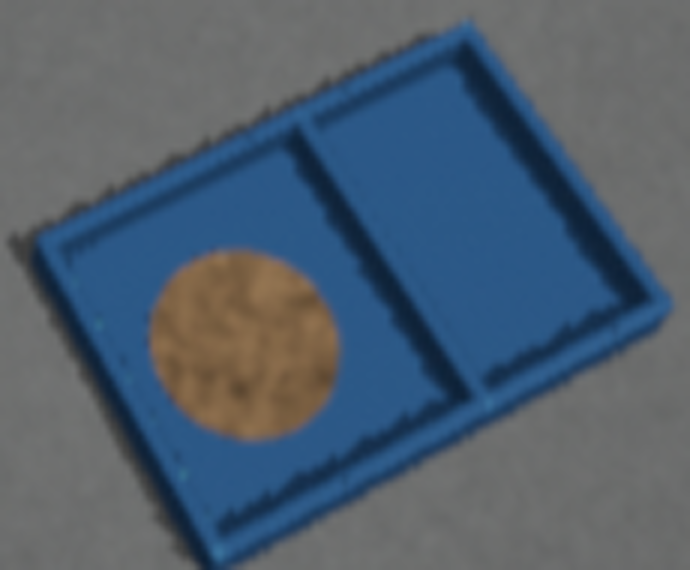

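View pics/cbrt.png

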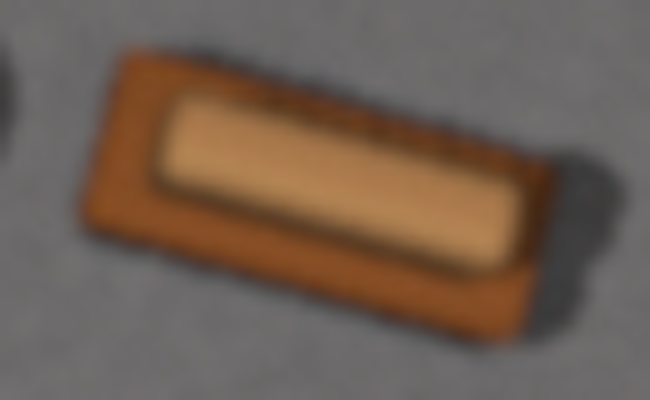

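View pics/cbrs.png

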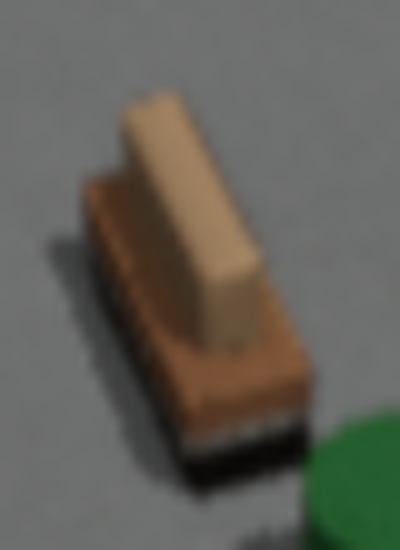

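Run:
```python
from h import *
def frame(name,top,st,so,scn,ss,sso,padt,pads):
    tp=[np.array(so)+np.array(p)/st-.4 for p in top]; sp=[np.array(sso)+np.array(p)/ss-.4 for p in scn]
    X=[]
    for a,b in zip(tp,sp):
        x,e=tri(b,a);X.append(x);print(name,x.round(4),round(e,2))
    X=np.array(X)
    # order: ++, +-, --, -+
    M=np.array([[.09,.059],[.09,-.059],[-.09,-.059],[-.09,.059]])
    C=np.array([plane("top",p,.026)[:2] for p in tp]);D=np.array([plane("scene",p,.026)[:2] for p in sp])
    for nm,Q in(("tri",X[:,:2]),("top",C),("scene",D)):
        q=Q-Q.mean(0);z=(q[:,0]+1j*q[:,1]);m=M[:,0]+1j*M[:,1];k=(z*m.conj()).sum()/(abs(m)**2).sum()
        th=np.angle(k);c=Q.mean(0);R=np.array([[np.cos(th),-np.sin(th)],[np.sin(th),np.cos(th)]])
        print(nm,"c",c.round(4),"yaw",th.round(4),"scale",abs(k).round(3),"pad",(c+R@[.04,0]).round(4),"plain",(c+R@[-.051,0]).round(4))
    a=np.array(so)+np.array(padt)/st-.4;b=np.array(sso)+np.array(pads)/ss-.4
    x,e=tri(b,a);print("pad tri",x.round(4),round(e,2),plane("top",a,.007).round(4),plane("scene",b,.007).round(4))
frame("wood",[(40,57),(343,60),(373,518),(60,516)],5,(420,180),[(190,343),(55,187),(417,25),(560,168)],7,(170,110),(180,188),(232,252))
frame("blue",[(113,33),(392,80),(295,512),(5,460)],5,(85,150),[(218,560),(38,240),(468,25),(668,305)],6,(295,280),(239,180),(245,344))
# brush bar top
Tb=[(175,95),(522,178),(505,272),(158,182)] # top: +y end upper, -y upper, -y lower,+y lower
Sb=[(262,250),(175,92),(130,115),(205,272)]
P3=[]
# +y end is lower-right in scene
order=[((175,95),(205,275)),((522,178),(128,118)),((505,272),(172,92)),((158,182),(260,255))]
for a,b in order:
    a=np.array((315,230))+np.array(a)/10-.45;b=np.array((245,145))+np.array(b)/10-.45
    x,e=tri(b,a);P3.append(x);print("bar",x.round(4),round(e,2),plane("top",a,.076).round(4))
P3=np.array(P3);print(P3.mean(0).round(4))
```

```text
wood [ 0.5683 -0.2713  0.0276] 0.04
wood [ 0.5688 -0.3893  0.0238] 0.14
wood [ 0.3923 -0.3889  0.0244] 0.48
wood [ 0.3921 -0.2729  0.0241] 0.06
tri c [ 0.4804 -0.3306] yaw 0.0034 scale 0.983 pad [ 0.5204 -0.3305] plain [ 0.4294 -0.3308]
top c [ 0.4805 -0.3303] yaw 0.0029 scale 0.981 pad [ 0.5205 -0.3302] plain [ 0.4295 -0.3305]
scene c [ 0.4807 -0.3292] yaw -0.0033 scale 0.974 pad [ 0.5207 -0.3293] plain [ 0.4297 -0.329 ]
pad tri [ 0.5206 -0.3312  0.0041] 0.15 [ 0.5204 -0.3303  0.007 ] [ 0.5215 -0.3279  0.007 ]
blue [0.6356 0.3703 0.0191] 0.52
blue [0.617  0.255  0.0181] 0.5
blue [0.4417 0.2833 0.018 ] 1.05
blue [0.4611 0.3979 0.0211] 0.53
tri c [0.5389 0.3266] yaw -0.1598 scale 0.985 pad [0.5783 0.3203] plain [0.4885 0.3348]
top c [0.5383 0.3232] yaw -0.1596 scale 0.978 pad [0.5778 0.3168] plain [0.488  0.3313]
scene c [0.5403 0.3288] yaw -0.1594 scale 0.978 pad [0.5798 0.3224] plain [0.49   0.3369]
pad tri [0.5785 0.3208 0.0024] 0.59 [0.5781 0.3183 0.007 ] [0.579  0.3224 0.007 ]
bar [ 0.468  -0.0817  0.0742] 0.26 [ 0.4674 -0.0812  0.076 ]
bar [ 0.4525 -0.1433  0.0713] 0.8 [ 0.4532 -0.1435  0.076 ]
bar [ 0.4369 -0.1411  0.0728] 0.31 [ 0.4363 -0.1402  0.076 ]
bar [ 0.4524 -0.0788  0.0741] 0.46 [ 0.4516 -0.0781  0.076 ]
[ 0.4524 -0.1112  0.0731]
```

Measurements agree between the two views:
- Red spool (0.673,-0.111), navy jar (0.660,0.112), yellow jar (0.452,0.109).
- Brush (0.452,-0.111), yaw -0.245.
- Wood pad (0.5205,-0.330), wood plain bay (0.4295,-0.330), yaw about 0.
- Blue pad (0.578,0.3195), blue plain bay (0.489,0.334), yaw -0.16.

Yellow candidates:
- (155,291) and (209,302) are about 92 mm tall and wider.
- (229,247) is about 70 mm tall and the smallest, and the enlarged crop confirms it. That is the one meant.

I start with the red spool. It is the only red one standing alone in the stock, at top (345,138); the other red thing is a jar in the crate.

```bash
python3 -m jog '{"offset":[[1,1,0],[1,1,0],[1,1,0],[1,1,0],[1,1,0],[1,1,0],[1,1,0],[1,1,0]],"yaw":[-0.55,-0.55,-0.55,-0.55,-0.55,-0.55,-0.55,-0.55],"fingers":[1,1,1,1,1,1,1,1]}' 20
python3 -m jog '{"offset":[[1,1,0],[1,1,0],[1,1,0],[1,1,0],[1,1,0],[1,1,0],[1,1,0],[1,1,0]],"yaw":[0,0,0,0,0,0,0,0],"fingers":[1,1,1,1,1,1,1,1]}'
```

```text
time: 0.77
ee_pos: [0.425, -0.3551, 0.3022]
tool_rot: [-3.141, 0.006, 0.001]
wrist_force: [-0.3, -0.4, 0.7]
gripper_width: 0.0876
time: 1.43
ee_pos: [0.6251, -0.1551, 0.302]
tool_rot: [-3.141, 0.002, 0.001]
wrist_force: [0.0, -1.1, -0.6]
gripper_width: 0.0877
```

```bash
python3 -m jog '{"offset":[[1,0.9,0],[0.9,0.85,0],[0,0,-1],[0,0,-1],[0,0,-1],[0,0,0]],"yaw":[0,0,0,0,0,0],"fingers":[1,1,1,1,1,1]}'
python3 - <<'E'
from h import *
s=grab("scene");t=grab("top")
a=cv2.resize(s[150:290,140:300],None,fx=2.4,fy=2.4);b=cv2.resize(t[90:230,280:440],None,fx=2.4,fy=2.4)
cv2.imwrite("pics/a1.png",np.hstack([a,b]))
E
```

```text
time: 1.93
ee_pos: [0.67, -0.1121, 0.2197]
tool_rot: [-3.139, 0.001, 0.018]
wrist_force: [-1.3, -0.3, -1.1]
gripper_width: 0.0878
```

View pics/a1.png

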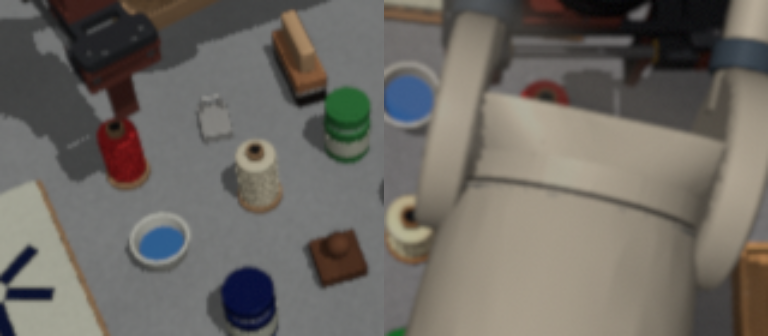

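The scene view shows the fingers above the red spool, at about (115,60) to (120,130) in the crop, and nothing else in the way. Now I descend.

```bash
python3 -m jog '{"offset":[[0,0,-1],[0,0,-1],[0,0,-1],[0,0,-0.8],[0,0,-0.5],[0,0,0],[0,0,0]],"yaw":[0,0,0,0,0,0,0],"fingers":[1,1,1,1,1,1,1]}'
```

```text
time: 2.62
ee_pos: [0.672, -0.1131, 0.1216]
tool_rot: [3.141, -0.002, 0.002]
wrist_force: [1.0, 0.3, 0.4]
gripper_width: 0.0879
```

```bash
python3 -m jog '{"offset":[[0,0.1,-0.4],[0,0,0],[0,0,0],[0,0,0],[0,0,0],[0,0,0],[0,0,0],[0,0,0]],"yaw":[0,0,0,0,0,0,0,0],"fingers":[1,1,-1,-1,-1,-1,-1,-1]}' 15
```

```text
time: 3.28
ee_pos: [0.6717, -0.1104, 0.1103]
tool_rot: [3.142, -0.002, 0.0]
wrist_force: [-0.0, 0.0, 0.7]
gripper_width: 0.0511
```

```bash
python3 -m jog '{"offset":[[0,0,0],[0,0,0],[0,0,0]],"yaw":[0,0,0],"fingers":[-1,-1,-1]}' 15; python3 -m jog '{"offset":[[0,0,0.3],[0,0,0.8],[0,0,1],[0,0,1],[0,0,1],[0,0,0]],"yaw":[0,0,0,0,0,0],"fingers":[-1,-1,-1,-1,-1,-1]}'
```

```text
time: 3.53
ee_pos: [0.6716, -0.1103, 0.1101]
tool_rot: [-3.141, 0.002, 0.0]
wrist_force: [-0.5, 0.8, 0.6]
gripper_width: 0.0398
time: 4.03
ee_pos: [0.6731, -0.1107, 0.2205]
tool_rot: [3.139, -0.002, 0.016]
wrist_force: [1.0, 0.5, 0.4]
gripper_width: 0.0395
```

```bash
python3 -m jog '{"offset":[[-0.4,-0.4,0],[-0.8,-0.7,0],[-1,-0.9,0],[-1,-0.9,0],[-1,-0.9,0],[-1,-0.9,0],[-1,-0.9,0],[-1,-0.9,0]],"yaw":[0,0,0,0,0,0,0,0],"fingers":[-1,-1,-1,-1,-1,-1,-1,-1]}'
python3 -m jog '{"offset":[[-1,-0.9,0],[-1,-0.9,0],[-0.5,-0.5,0],[0,0,0],[0,0,0]],"yaw":[0,0,0,0,0],"fingers":[-1,-1,-1,-1,-1]}'
```

```text
time: 4.7
ee_pos: [0.4901, -0.2735, 0.2119]
tool_rot: [-3.141, 0.002, 0.001]
wrist_force: [-0.1, 0.6, -0.7]
gripper_width: 0.0396
time: 5.12
ee_pos: [0.4285, -0.3307, 0.2122]
tool_rot: [-3.141, 0.005, 0.0]
wrist_force: [0.5, 0.0, -1.0]
gripper_width: 0.0395
```

```bash
python3 -m jog '{"offset":[[0,0,-0.8],[0,0,-0.8],[0,0,-0.8],[0,0,-0.6],[0,0,-0.4],[0,0,-0.2],[0,0,0],[0,0,0]],"yaw":[0,0,0,0,0,0,0,0],"fingers":[-1,-1,-1,-1,-1,-1,-1,-1]}'
```

```text
time: 5.78
ee_pos: [0.4297, -0.3301, 0.1232]
tool_rot: [3.141, -0.001, 0.001]
wrist_force: [-0.8, -0.1, -0.4]
gripper_width: 0.0399
```

```bash
python3 -m jog '{"offset":[[0,0,-0.1],[0,0,-0.05],[0,0,0]],"yaw":[0,0,0],"fingers":[-1,-1,-1]}'
python3 - <<'E'
from h import *
s=grab("scene")
crop(s,150,90,310,210,"a2",5)
E
```

```text
time: 6.03
ee_pos: [0.4293, -0.3305, 0.1194]
tool_rot: [3.141, -0.002, 0.001]
wrist_force: [0.3, -0.1, -0.4]
gripper_width: 0.0398
```

View pics/a2.png

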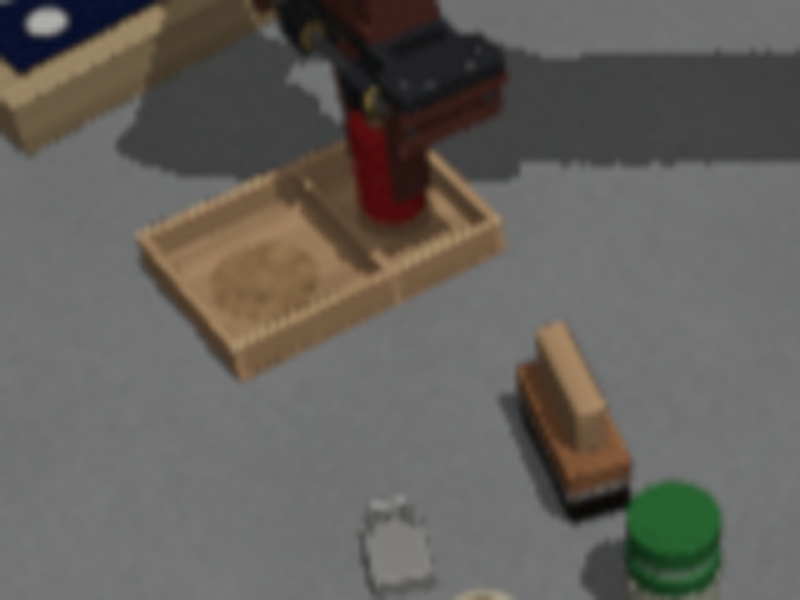

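The spool is over the plain bay, with its foot at about (390,225) in the crop. I lower the last 2–3 mm until it touches, then release.

```bash
python3 -m jog '{"offset":[[0,0,-0.05],[0,0,-0.05],[0,0,0]],"yaw":[0,0,0],"fingers":[-1,-1,-1]}'; python3 -m jog '{"offset":[[0,0,-0.04],[0,0,0]],"yaw":[0,0],"fingers":[-1,-1]}'
```

```text
time: 6.33
ee_pos: [0.429, -0.3303, 0.1162]
tool_rot: [-3.141, 0.002, 0.0]
wrist_force: [0.3, 0.0, -0.6]
gripper_width: 0.0398
time: 6.5
ee_pos: [0.4291, -0.3304, 0.1161]
tool_rot: [3.141, -0.002, 0.0]
wrist_force: [-1.2, 0.7, 4.3]
gripper_width: 0.0398
```

Contact is felt: +4.3 N at z 0.116, which matches a 6 mm floor. I release and rise.

```bash
python3 -m jog '{"offset":[[0,0,0.02],[0,0,0],[0,0,0],[0,0,0],[0,0,0.5],[0,0,1],[0,0,1],[0,0,1]],"yaw":[0,0,0,0,0,0,0,0],"fingers":[1,1,1,1,1,1,1,1]}'
python3 -m jog '{"offset":[[0,0,1],[0,0,0.5],[0,0,0]],"yaw":[0,0,0],"fingers":[1,1,1]}'
python3 - <<'E'
from h import *
crop(grab("scene"),150,90,310,210,"a3",5)
E
```

```text
time: 7.17
ee_pos: [0.429, -0.3302, 0.2051]
tool_rot: [-3.142, 0.002, 0.0]
wrist_force: [0.7, 0.0, 0.4]
gripper_width: 0.0872
time: 7.42
ee_pos: [0.4299, -0.331, 0.2455]
tool_rot: [3.137, -0.002, 0.008]
wrist_force: [-0.6, 0.2, 0.8]
gripper_width: 0.0876
```

View pics/a3.png

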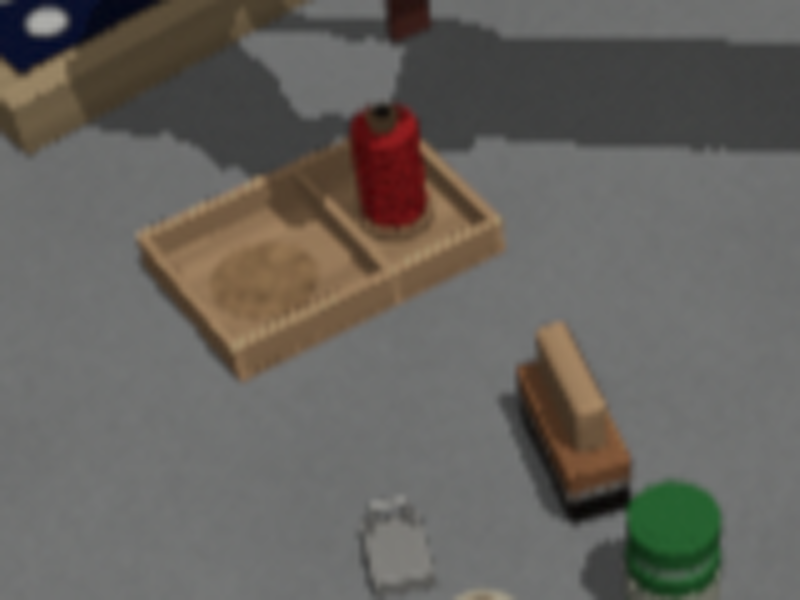

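The spool stands upright in the wooden tray's plain bay. Next is the brush, which needs +76° of yaw, with the target at (0.452,-0.111).

```bash
python3 -m jog '{"offset":[[0.1,1,0],[0.1,1,0],[0.1,1,0],[0.1,1,0],[0.1,1,0],[0.1,1,0],[0.1,1,0],[0.1,1,0]],"yaw":[0.95,0.95,0.95,0.95,0.95,0.95,0.95,0.95],"fingers":[1,1,1,1,1,1,1,1]}'
python3 -m jog '{"offset":[[0.1,0.8,0],[0,0,0],[0,0,0],[0,0,0],[0,0,0],[0,0,0],[0,0,0],[0,0,0]],"yaw":[0.95,0.95,0.95,0.95,0.95,0.95,0.95,0.95],"fingers":[1,1,1,1,1,1,1,1]}'
python3 -m jog '{"offset":[[0,0,-1],[0,0,-1],[0,0,-0.5],[0,0,0],[0,0,0]],"yaw":[0,0,0,0,0],"fingers":[1,1,0.3,0.3,0.3]}'
python3 - <<'E'
from h import *
from scipy.spatial.transform import Rotation as R
o=sensors.get_obs();print(R.from_rotvec(o["tool_rot"]).as_matrix()[:,1],"want dir",np.cos(-.245),np.sin(-.245))
crop(grab("scene"),200,110,320,210,"a4",6)
E
```

```text
time: 8.13
ee_pos: [0.4485, -0.129, 0.2384]
tool_rot: [-2.967, -1.026, 0.004]
wrist_force: [0.0, 0.7, -1.0]
gripper_width: 0.088
time: 8.8
ee_pos: [0.4511, -0.1101, 0.2384]
tool_rot: [-2.47, -1.936, 0.003]
wrist_force: [-0.5, -0.3, -1.0]
gripper_width: 0.0879
time: 9.22
ee_pos: [0.451, -0.1101, 0.177]
tool_rot: [-2.475, -1.931, 0.003]
wrist_force: [-1.0, 0.1, -1.5]
gripper_width: 0.0716
[ 0.9699933  -0.24310975 -0.00326358] want dir 0.9701373249726354 -0.24255632478857206
```

View pics/a4.png

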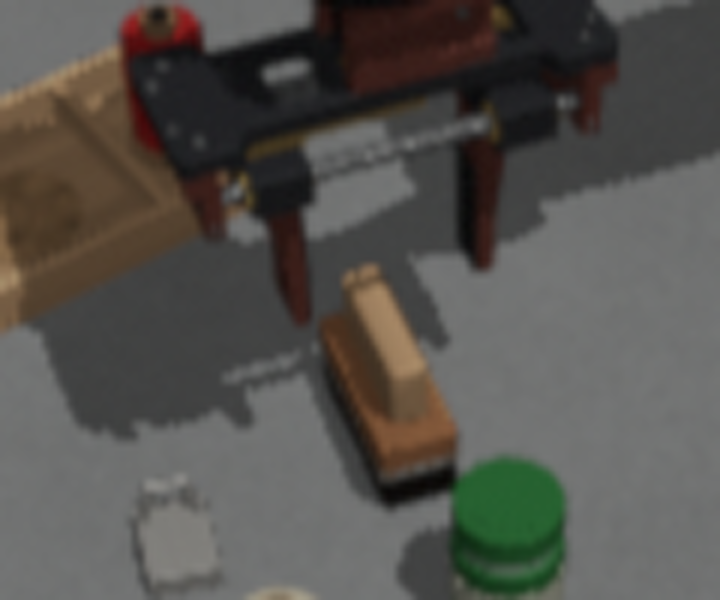

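The fingers (crop (290,290) and (480,240)) straddle the brush's grip bar, and the alignment matches. Descend and grip.

```bash
python3 -m jog '{"offset":[[0,0,-0.7],[0,0,-0.7],[0,0,-0.4],[0,0,-0.2],[0,0,0],[0,0,0]],"yaw":[0,0,0,0,0,0],"fingers":[0.3,0.3,0.3,0.3,0.3,0.3]}'
```

```text
time: 9.77
ee_pos: [0.4519, -0.1104, 0.1293]
tool_rot: [2.476, 1.932, 0.001]
wrist_force: [-0.2, -0.1, -0.1]
gripper_width: 0.057
```

```bash
python3 -m jog '{"offset":[[0,0,-0.05],[0,0,0],[0,0,0],[0,0,0],[0,0,0],[0,0,0],[0,0,0],[0,0,0]],"yaw":[0,0,0,0,0,0,0,0],"fingers":[-1,-1,-1,-1,-1,-1,-1,-1]}' 25; python3 -m jog '{"offset":[[0,0,0],[0,0,0],[0,0,0]],"yaw":[0,0,0],"fingers":[-1,-1,-1]}'
```

```text
time: 10.43
ee_pos: [0.4517, -0.1103, 0.1272]
tool_rot: [2.477, 1.933, 0.0]
wrist_force: [1.6, 0.3, 1.0]
gripper_width: 0.0179
time: 10.68
ee_pos: [0.4517, -0.1104, 0.1272]
tool_rot: [2.477, 1.933, 0.0]
wrist_force: [0.5, 0.3, 0.6]
gripper_width: 0.0177
```

```bash
python3 -m jog '{"offset":[[0,0,0.4],[0,0,0.9],[0,0,1],[0,0,1],[0,0,0.9],[0,0,0.4],[0,0,0],[0,0.3,0]],"yaw":[0,0,0,0,0,0,0,0],"fingers":[-1,-1,-1,-1,-1,-1,-1,-1]}'
python3 -m jog '{"offset":[[0.1,0.7,0],[0.1,0.9,0],[0.1,0.9,0],[0.1,0.9,0],[0.1,0.9,0],[0.1,0.9,0],[0.1,0.9,0],[0.1,0.9,0]],"yaw":[0,0,0,0,0.2,0.2,0.2,0.2],"fingers":[-1,-1,-1,-1,-1,-1,-1,-1]}'
python3 -m jog '{"offset":[[0.1,0.9,0],[0.1,0.9,0],[0.1,0.9,0],[0.1,0.9,0],[0.1,0.9,0],[0.1,0.9,0],[0.1,0.9,0],[0,0.9,0]],"yaw":[0.15,0,0,0,0,0,0,0],"fingers":[-1,-1,-1,-1,-1,-1,-1,-1]}'
```

```text
time: 11.35
ee_pos: [0.4516, -0.1034, 0.2418]
tool_rot: [2.478, 1.931, -0.001]
wrist_force: [-0.6, 1.1, -1.8]
gripper_width: 0.0176
time: 12.02
ee_pos: [0.4707, 0.0737, 0.2396]
tool_rot: [-2.405, -2.018, 0.005]
wrist_force: [1.0, 0.6, -1.3]
gripper_width: 0.0179
time: 12.68
ee_pos: [0.4883, 0.2535, 0.2392]
tool_rot: [-2.393, -2.033, 0.006]
wrist_force: [0.1, -0.3, -1.5]
gripper_width: 0.0178
```

```bash
python3 -m jog '{"offset":[[0,0.9,0],[0,0.9,0],[0,0.8,0],[0,0.5,0],[0,0.15,0],[0,0,0],[0,0,0]],"yaw":[0,0,0,0,0,0,0],"fingers":[-1,-1,-1,-1,-1,-1,-1]}'
python3 -m jog '{"offset":[[0,0,-0.7],[0,0,-0.9],[0,0,-0.7],[0,0,-0.3],[0,0,0],[0,0,0]],"yaw":[0,0,0,0,0,0],"fingers":[-1,-1,-1,-1,-1,-1]}'
python3 - <<'E'
from h import *
s=grab("scene");t=grab("top")
a=cv2.resize(s[240:380,285:425],None,fx=2.8,fy=2.8);b=cv2.resize(t[135:275,75:215],None,fx=2.8,fy=2.8)
cv2.imwrite("pics/a5.png",np.hstack([a,b]))
E
```

```text
time: 13.27
ee_pos: [0.4889, 0.3329, 0.2413]
tool_rot: [2.394, 2.033, -0.003]
wrist_force: [-0.4, 0.4, -1.8]
gripper_width: 0.0182
time: 13.77
ee_pos: [0.4893, 0.3327, 0.1775]
tool_rot: [2.395, 2.033, -0.0]
wrist_force: [-0.2, 0.3, -0.9]
gripper_width: 0.0175
```

View pics/a5.png

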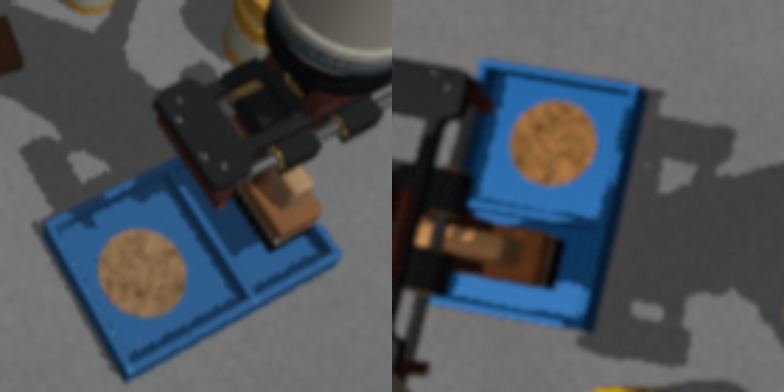

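The scene and top views show the brush above the plain bay, parallel to the divider and clear of the walls. I keep lowering.

```bash
python3 -m jog '{"offset":[[0,0.05,-0.5],[0,0,-0.4],[0,0,-0.3],[0,0,-0.2],[0,0,0],[0,0,0]],"yaw":[0,0,0,0,0,0],"fingers":[-1,-1,-1,-1,-1,-1]}'
python3 - <<'E'
from h import *
s=grab("scene");t=grab("top")
a=cv2.resize(s[240:380,285:425],None,fx=2.8,fy=2.8);b=cv2.resize(t[135:275,75:215],None,fx=2.8,fy=2.8)
cv2.imwrite("pics/a6.png",np.hstack([a,b]))
E
```

```text
time: 14.37
ee_pos: [0.4889, 0.3346, 0.1414]
tool_rot: [-2.394, -2.034, 0.002]
wrist_force: [1.1, 0.0, -1.4]
gripper_width: 0.0176
```

View pics/a6.png

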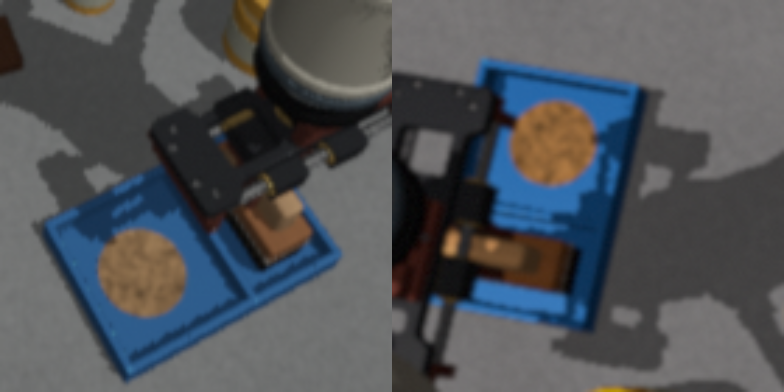

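```bash
python3 -m jog '{"offset":[[0,0.05,-0.1],[0,0,-0.1],[0,0,0],[0,0,0]],"yaw":[0,0,0,0],"fingers":[-1,-1,-1,-1]}'
python3 -m jog '{"offset":[[0,0,-0.06],[0,0,0],[0,0,0]],"yaw":[0,0,0],"fingers":[-1,-1,-1]}'
```

```text
time: 14.8
ee_pos: [0.489, 0.3359, 0.1369]
tool_rot: [-2.394, -2.034, 0.001]
wrist_force: [0.2, -0.1, -0.4]
gripper_width: 0.0179
time: 15.05
ee_pos: [0.4891, 0.3359, 0.1356]
tool_rot: [2.394, 2.034, -0.0]
wrist_force: [-0.5, -0.0, -1.3]
gripper_width: 0.0174
```

```bash
python3 -m jog '{"offset":[[0,0,-0.06],[0,0,0],[0,0,0]],"yaw":[0,0,0],"fingers":[-1,-1,-1]}'; python3 -m jog '{"offset":[[0,0,-0.05],[0,0,0],[0,0,0]],"yaw":[0,0,0],"fingers":[-1,-1,-1]}'
```

```text
time: 15.3
ee_pos: [0.4891, 0.3359, 0.134]
tool_rot: [-2.394, -2.034, 0.0]
wrist_force: [-0.1, 0.0, -1.6]
gripper_width: 0.0176
time: 15.55
ee_pos: [0.4893, 0.336, 0.1332]
tool_rot: [2.394, 2.034, 0.001]
wrist_force: [0.6, -0.4, 0.4]
gripper_width: 0.0179
```

Contact is at z 0.133, as expected. I release and rise.

```bash
python3 -m jog '{"offset":[[0,0,0],[0,0,0],[0,0,0],[0,0,0],[0,0,0.4],[0,0,1],[0,0,1],[0,0,1]],"yaw":[0,0,0,0,0,0,0,0],"fingers":[0.5,0.5,0.5,0.5,0.5,0.5,0.5,0.5]}'
python3 -m jog '{"offset":[[0,0,0.9],[0,-0.5,0],[0,-1,0],[0,-1,0],[0,-1,0],[0,-1,0],[0,-1,0]],"yaw":[0,-0.9,-0.9,-0.9,-0.9,-0.9,-0.9],"fingers":[1,1,1,1,1,1,1]}'
python3 - <<'E'
from h import *
s=grab("scene");t=grab("top")
a=cv2.resize(s[240:380,285:425],None,fx=2.8,fy=2.8);b=cv2.resize(t[135:275,75:215],None,fx=2.8,fy=2.8)
cv2.imwrite("pics/a7.png",np.hstack([a,b]))
E
```

```text
time: 16.22
ee_pos: [0.4889, 0.3358, 0.2194]
tool_rot: [-2.395, -2.034, 0.0]
wrist_force: [0.6, 0.3, -0.6]
gripper_width: 0.0647
time: 16.8
ee_pos: [0.4889, 0.1974, 0.2414]
tool_rot: [2.805, 1.413, 0.002]
wrist_force: [1.0, -0.0, -0.3]
gripper_width: 0.0878
```

View pics/a7.png

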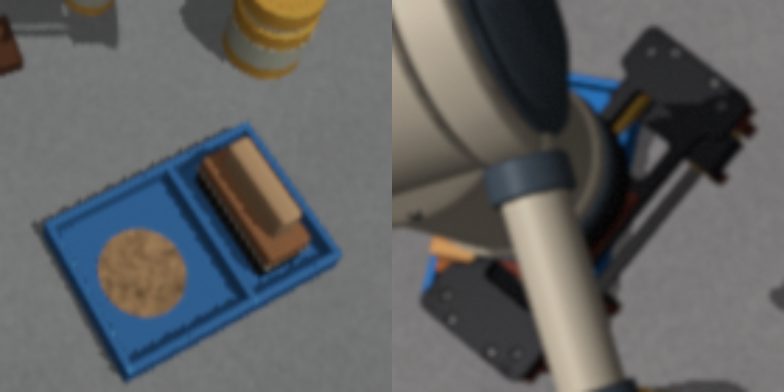

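The brush stands flat in the blue plain bay, with the bar parallel to the walls. Next is the navy jar at (0.660,0.112). It is the only dark navy jar standing in the stock; the others are in the crate at the top right of the view.

```bash
python3 -m jog '{"offset":[[1,-0.5,0],[1,-0.5,0],[1,-0.5,0],[1,-0.5,0],[1,-0.5,0],[1,-0.5,0],[0.8,-0.4,0],[0,0,0]],"yaw":[-1,-1,-1,-1,-1,-1,-1,-1],"fingers":[1,1,1,1,1,1,1,1]}'
python3 -m jog '{"offset":[[0,0,0],[0,0,0],[0,0,-0.5],[0,0,-0.5],[0,0,0],[0,0,0]],"yaw":[-1,-0.8,-0.8,0,0,0],"fingers":[1,1,1,1,1,1]}'
python3 - <<'E'
from h import *
s=grab("scene")
crop(s,170,200,320,310,"a8",5)
E
```

```text
time: 17.57
ee_pos: [0.6618, 0.1119, 0.2391]
tool_rot: [3.12, 0.366, -0.001]
wrist_force: [1.2, -0.3, -0.8]
gripper_width: 0.0876
time: 18.07
ee_pos: [0.6586, 0.1139, 0.2138]
tool_rot: [3.141, 0.024, -0.005]
wrist_force: [-0.4, 0.2, -0.1]
gripper_width: 0.0878
```

View pics/a8.png

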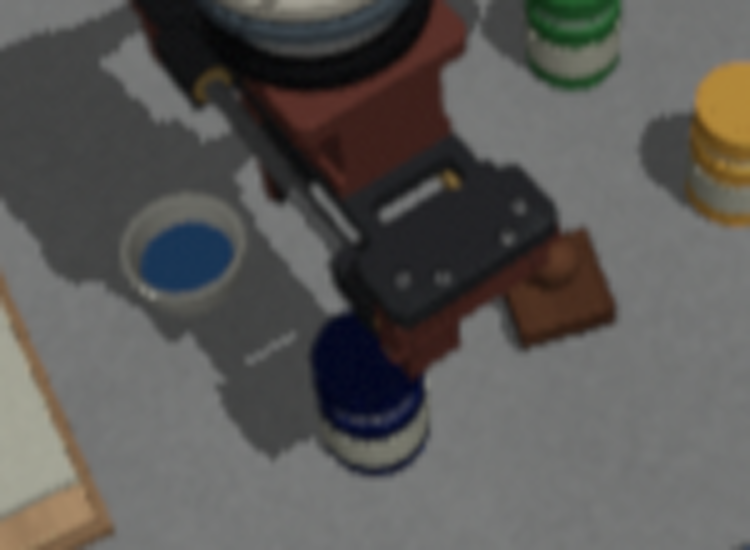

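Run:
```python
from h import *
for X in [(.6586,.160,.134),(.6586,.171,.134),(.6603,.1123,.072)]:
    print((proj("scene",X)-[170,200])*5)
```

```text
[425.30155028 350.81207887]
[441.59517252 371.84197974]
[365.63610766 341.04471355]
```

The projected fingertip (425–442, 351–372) matches the picture, so the alignment is right. Descend and grip.

```bash
python3 -m jog '{"offset":[[0.05,-0.05,-0.8],[0,0,-0.8],[0,0,-0.8],[0,0,-0.8],[0,0,-0.6],[0,0,-0.3],[0,0,0],[0,0,0]],"yaw":[0,0,0,0,0,0,0,0],"fingers":[1,1,1,1,1,1,1,1]}'
python3 -m jog '{"offset":[[0,0,0],[0,0,0],[0,0,0],[0,0,0],[0,0,0],[0,0,0],[0,0,0],[0,0,0]],"yaw":[0,0,0,0,0,0,0,0],"fingers":[-1,-1,-1,-1,-1,-1,-1,-1]}' 25
```

```text
time: 18.78
ee_pos: [0.6606, 0.1123, 0.1137]
tool_rot: [-3.141, -0.02, -0.001]
wrist_force: [0.3, 0.0, 0.1]
gripper_width: 0.0881
time: 19.45
ee_pos: [0.6605, 0.1124, 0.1132]
tool_rot: [-3.141, -0.019, -0.001]
wrist_force: [-0.2, 1.2, 0.7]
gripper_width: 0.0473
```

```bash
python3 -m jog '{"offset":[[0,0,0],[0,0,0],[0,0,0.4],[0,0,0.8],[0,0,0.9],[0,0,0.8],[0,0,0.3],[0,0,0]],"yaw":[0,0,0,0,0,0,0,0],"fingers":[-1,-1,-1,-1,-1,-1,-1,-1]}'
python3 -m jog '{"offset":[[-0.2,0.4,0],[-0.3,0.8,0],[-0.4,1,0],[-0.4,1,0],[-0.4,1,0],[-0.4,1,0],[-0.4,1,0],[-0.4,1,0]],"yaw":[0,0,0,0,0,0,0,0],"fingers":[-1,-1,-1,-1,-1,-1,-1,-1]}'
python3 -m jog '{"offset":[[-0.3,0.7,0],[-0.1,0.3,0],[0,0.1,0],[0,0,0],[0,0,0]],"yaw":[0,0,0,0,0],"fingers":[-1,-1,-1,-1,-1]}'
```

```text
time: 20.12
ee_pos: [0.6612, 0.112, 0.196]
tool_rot: [-3.141, -0.018, -0.007]
wrist_force: [-0.1, 0.7, -1.6]
gripper_width: 0.0476
time: 20.78
ee_pos: [0.586, 0.2936, 0.1901]
tool_rot: [3.14, 0.019, -0.006]
wrist_force: [-0.4, -0.0, -2.1]
gripper_width: 0.0472
time: 21.2
ee_pos: [0.5781, 0.3188, 0.192]
tool_rot: [3.14, 0.018, -0.001]
wrist_force: [0.4, -0.2, -1.9]
gripper_width: 0.0473
```

```bash
python3 -m jog '{"offset":[[0,0.04,-0.6],[0,0,-0.7],[0,0,-0.7],[0,0,-0.5],[0,0,-0.2],[0,0,0],[0,0,0]],"yaw":[0,0,0,0,0,0,0],"fingers":[-1,-1,-1,-1,-1,-1,-1]}'
python3 - <<'E'
from h import *
s=grab("scene");crop(s,280,250,420,380,"a9",5)
E
```

```text
time: 21.78
ee_pos: [0.5782, 0.3202, 0.1258]
tool_rot: [-3.141, -0.018, -0.0]
wrist_force: [0.7, -0.1, -2.1]
gripper_width: 0.0473
```

View pics/a9.png

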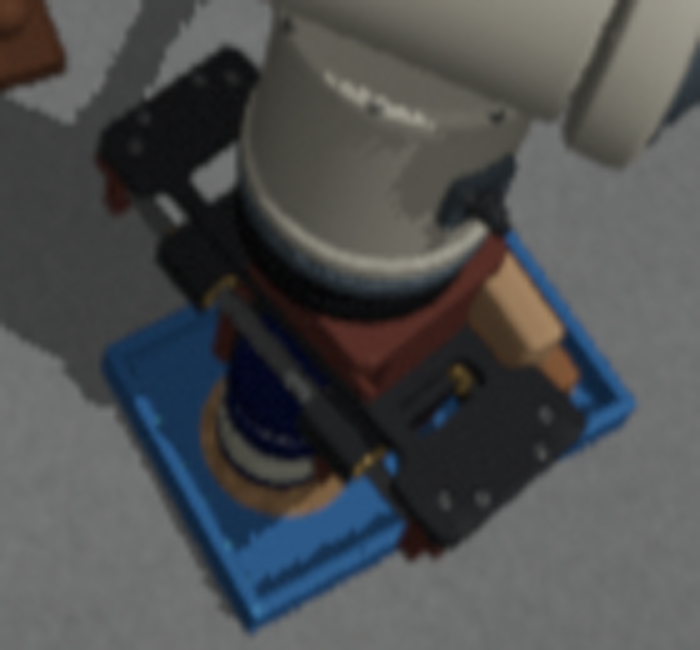

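The jar hovers over the middle of the cork pad, with the ring visible from (205,420) to (330,500). Now the final lowering.

```bash
python3 -m jog '{"offset":[[0,0,-0.1],[0,0,-0.06],[0,0,0],[0,0,0]],"yaw":[0,0,0,0],"fingers":[-1,-1,-1,-1]}'
python3 -m jog '{"offset":[[0,0,-0.05],[0,0,0],[0,0,0]],"yaw":[0,0,0],"fingers":[-1,-1,-1]}'
```

```text
time: 22.17
ee_pos: [0.5779, 0.3207, 0.1216]
tool_rot: [-3.141, -0.019, -0.0]
wrist_force: [-0.2, -0.6, -2.3]
gripper_width: 0.0473
time: 22.42
ee_pos: [0.5778, 0.3207, 0.12]
tool_rot: [3.141, 0.019, -0.0]
wrist_force: [-0.4, -0.3, -1.6]
gripper_width: 0.0475
```

```bash
python3 -m jog '{"offset":[[0,0,-0.04],[0,0,0],[0,0,0]],"yaw":[0,0,0],"fingers":[-1,-1,-1]}'
```

```text
time: 22.67
ee_pos: [0.5779, 0.3207, 0.1192]
tool_rot: [-3.141, -0.019, -0.0]
wrist_force: [-0.2, 0.6, -1.3]
gripper_width: 0.0474
```

```bash
python3 -m jog '{"offset":[[0,0,-0.04],[0,0,0],[0,0,0]],"yaw":[0,0,0],"fingers":[-1,-1,-1]}'
```

```text
time: 22.92
ee_pos: [0.578, 0.3207, 0.1192]
tool_rot: [-3.141, -0.019, -0.001]
wrist_force: [-2.9, -0.6, 5.7]
gripper_width: 0.0475
```

Contact. I release, rise, and move towards the yellow jar at (0.452,0.109).

```bash
python3 -m jog '{"offset":[[0,0,0.03],[0,0,0],[0,0,0],[0,0,0],[0,0,0.4],[0,0,1],[0,0,1],[0,0,1]],"yaw":[0,0,0,0,0,0,0,0],"fingers":[0.6,0.6,0.6,0.6,0.6,0.6,0.6,0.6]}'
python3 -m jog '{"offset":[[0,0,0.5],[-0.5,-0.8,0.3],[-0.6,-1,0],[-0.6,-1,0],[-0.6,-1,0],[-0.6,-1,0],[-0.6,-1,0],[-0.6,-1,0]],"yaw":[0,0,0,0,0,0,0,0],"fingers":[1,1,1,1,1,1,1,1]}'
python3 -m jog '{"offset":[[-0.6,-1,0],[-0.3,-0.7,0],[0,0,0],[0,0,0]],"yaw":[0,0,0,0],"fingers":[1,1,1,1]}'
python3 - <<'E'
from h import *
s=grab("scene","s10");t=grab("top","t10")
a=cv2.resize(s[200:380,260:420],None,fx=2.4,fy=2.4);b=cv2.resize(t[135:315,75:235],None,fx=2.4,fy=2.4)
cv2.imwrite("pics/a10.png",np.hstack([a,b]))
print(proj("scene",(.454,.159,.14)))
E
```

```text
time: 23.58
ee_pos: [0.5777, 0.3206, 0.2052]
tool_rot: [3.141, 0.019, -0.001]
wrist_force: [-0.6, -1.0, 0.2]
gripper_width: 0.0702
time: 24.25
ee_pos: [0.4744, 0.1496, 0.2238]
tool_rot: [3.141, 0.019, 0.0]
wrist_force: [0.2, -1.5, 0.9]
gripper_width: 0.0882
time: 24.58
ee_pos: [0.4529, 0.1078, 0.2243]
tool_rot: [-3.141, -0.016, -0.002]
wrist_force: [0.9, -0.0, 1.1]
gripper_width: 0.0876
[336.15482645 216.55730833]
```

View pics/a10.png

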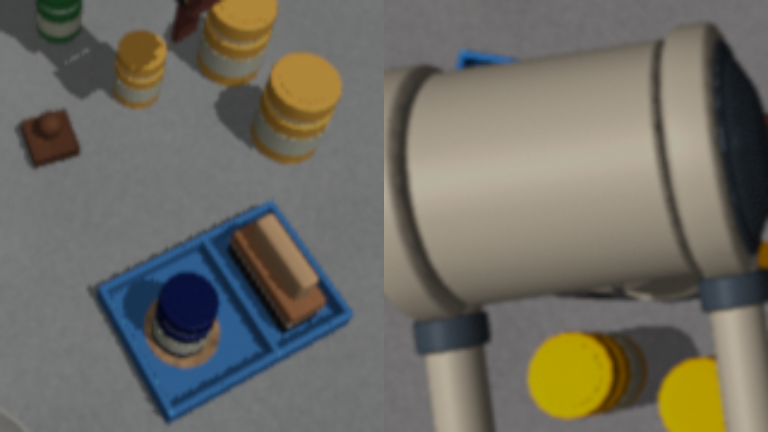

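The navy jar stands upright in the middle of the pad, and the brush is flat. The finger is above the small yellow jar (crop (190,20)) and clear of the big ones. Descend on it.

```bash
python3 -m jog '{"offset":[[0,0.05,-0.8],[0,0,-0.9],[0,0,-0.9],[0,0,-0.8],[0,0,-0.7],[0,0,-0.3],[0,0,0],[0,0,0]],"yaw":[0,0,0,0,0,0,0,0],"fingers":[1,1,1,1,1,1,1,1]}'
python3 -m jog '{"offset":[[0,0,0],[0,0,0],[0,0,0],[0,0,0],[0,0,0],[0,0,0],[0,0,0],[0,0,0]],"yaw":[0,0,0,0,0,0,0,0],"fingers":[-1,-1,-1,-1,-1,-1,-1,-1]}' 25
```

```text
time: 25.35
ee_pos: [0.4531, 0.11, 0.1141]
tool_rot: [-3.141, -0.02, 0.001]
wrist_force: [0.1, 0.2, -0.2]
gripper_width: 0.0877
time: 26.02
ee_pos: [0.453, 0.1095, 0.1141]
tool_rot: [-3.141, -0.019, -0.001]
wrist_force: [-1.8, -0.1, 0.9]
gripper_width: 0.0471
```

```bash
python3 -m jog '{"offset":[[0,0,0],[0,0,0.4],[0,0,0.8],[0,0,0.9],[0,0,0.9],[0,0,0.9],[0,0,0.5],[0,0,0]],"yaw":[0,0,0,0,0,0,0,0],"fingers":[-1,-1,-1,-1,-1,-1,-1,-1]}'
python3 -m jog '{"offset":[[0,-0.4,0],[0.1,-0.8,0],[0.2,-1,0],[0.2,-1,0],[0.2,-1,0],[0.2,-1,0],[0.2,-1,0],[0.2,-1,0]],"yaw":[0,0,0,0,0,0,0,0],"fingers":[-1,-1,-1,-1,-1,-1,-1,-1]}'
python3 -m jog '{"offset":[[0.2,-1,0],[0.2,-1,0],[0.2,-1,0],[0.2,-1,0],[0.2,-1,0],[0.2,-1,0],[0.1,-1,0],[0.1,-1,0]],"yaw":[0,0,0,0,0,0,0,0],"fingers":[-1,-1,-1,-1,-1,-1,-1,-1]}'
python3 -m jog '{"offset":[[0,-1,0],[0,-0.8,0],[0,-0.4,0],[0,0,0],[0,0,0]],"yaw":[0,0,0,0,0],"fingers":[-1,-1,-1,-1,-1]}'
```

```text
time: 26.68
ee_pos: [0.4538, 0.1095, 0.2275]
tool_rot: [-3.141, -0.019, -0.009]
wrist_force: [-0.1, 0.5, -2.2]
gripper_width: 0.0478
time: 27.35
ee_pos: [0.4845, -0.0724, 0.2213]
tool_rot: [-3.141, -0.018, 0.006]
wrist_force: [0.4, 0.4, -1.9]
gripper_width: 0.0474
time: 28.02
ee_pos: [0.5193, -0.2722, 0.221]
tool_rot: [-3.14, -0.018, 0.006]
wrist_force: [0.7, 0.7, -2.1]
gripper_width: 0.0474
time: 28.43
ee_pos: [0.5198, -0.3255, 0.2223]
tool_rot: [-3.139, -0.017, 0.003]
wrist_force: [0.0, -1.0, -1.1]
gripper_width: 0.0475
```

```bash
python3 -m jog '{"offset":[[0,-0.2,-0.6],[0,0,-0.8],[0,0,-0.8],[0,0,-0.8],[0,0,-0.6],[0,0,-0.2],[0,0,0],[0,0,0]],"yaw":[0,0,0,0,0,0,0,0],"fingers":[-1,-1,-1,-1,-1,-1,-1,-1]}'
python3 - <<'E'
from h import *
s=grab("scene");crop(s,150,90,280,190,"a11",6)
E
```

```text
time: 29.1
ee_pos: [0.5206, -0.3299, 0.1295]
tool_rot: [3.141, 0.02, 0.001]
wrist_force: [-0.1, -0.3, -1.7]
gripper_width: 0.0475
```

View pics/a11.png

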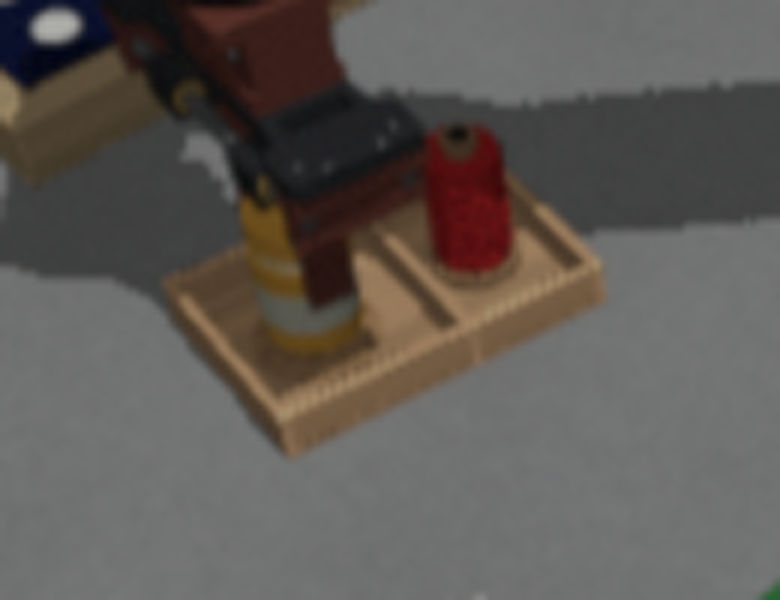

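The yellow jar, at crop (310,290), is over the pad and the spool stands clear. Final lowering.

```bash
python3 -m jog '{"offset":[[0,0,-0.15],[0,0,-0.1],[0,0,0],[0,0,0]],"yaw":[0,0,0,0],"fingers":[-1,-1,-1,-1]}'
python3 -m jog '{"offset":[[0,0,-0.06],[0,0,0],[0,0,0]],"yaw":[0,0,0],"fingers":[-1,-1,-1]}'
```

```text
time: 29.48
ee_pos: [0.5203, -0.3306, 0.1227]
tool_rot: [-3.142, -0.019, -0.0]
wrist_force: [0.4, -0.3, -1.3]
gripper_width: 0.0476
time: 29.73
ee_pos: [0.5203, -0.3306, 0.1211]
tool_rot: [-3.141, -0.019, 0.0]
wrist_force: [0.4, 0.2, -2.3]
gripper_width: 0.0476
```

```bash
python3 -m jog '{"offset":[[0,0,-0.05],[0,0,0],[0,0,0]],"yaw":[0,0,0],"fingers":[-1,-1,-1]}'
```

```text
time: 29.98
ee_pos: [0.5205, -0.3307, 0.1202]
tool_rot: [3.141, 0.019, 0.001]
wrist_force: [-0.1, -0.5, 0.1]
gripper_width: 0.0474
```

Contact at z 0.120. I release, rise, and retreat out of both views.

```bash
python3 -m jog '{"offset":[[0,0,0],[0,0,0],[0,0,0],[0,0,0],[0,0,0.4],[0,0,1],[0,0,1],[0,0,1]],"yaw":[0,0,0,0,0,0,0,0],"fingers":[0.6,0.6,0.6,0.6,0.6,0.6,0.6,0.6]}'
python3 -m jog '{"offset":[[0,0,1],[0,0,1],[-0.5,-0.5,0.5],[-1,-0.8,0],[-1,-0.8,0],[-1,-0.8,0],[-1,-0.8,0],[-1,-0.8,0]],"yaw":[0,0,0,0,0,0,0,0],"fingers":[1,1,1,1,1,1,1,1]}'
python3 -m jog '{"offset":[[-1,-0.8,0],[-1,-0.8,0],[-1,-0.8,0],[-1,-0.8,0],[-0.6,-0.6,0],[0,0,0],[0,0,0]],"yaw":[0,0,0,0,0,0,0],"fingers":[1,1,1,1,1,1,1]}'
python3 - <<'E'
from h import *
s=grab("scene","s12");t=grab("top","t12")
crop(t,80,100,520,330,"ct12",1.8);crop(s,140,100,420,380,"cs12",2.1)
E
```

```text
time: 30.65
ee_pos: [0.5202, -0.3305, 0.2064]
tool_rot: [-3.141, -0.019, 0.0]
wrist_force: [1.1, -0.6, 0.2]
gripper_width: 0.0702
time: 31.32
ee_pos: [0.3816, -0.4437, 0.2686]
tool_rot: [3.141, 0.019, 0.001]
wrist_force: [0.6, -0.0, 0.4]
gripper_width: 0.088
time: 31.9
ee_pos: [0.267, -0.5386, 0.268]
tool_rot: [3.141, 0.015, 0.001]
wrist_force: [0.6, 0.3, -0.0]
gripper_width: 0.0879
```

View pics/ct12.png

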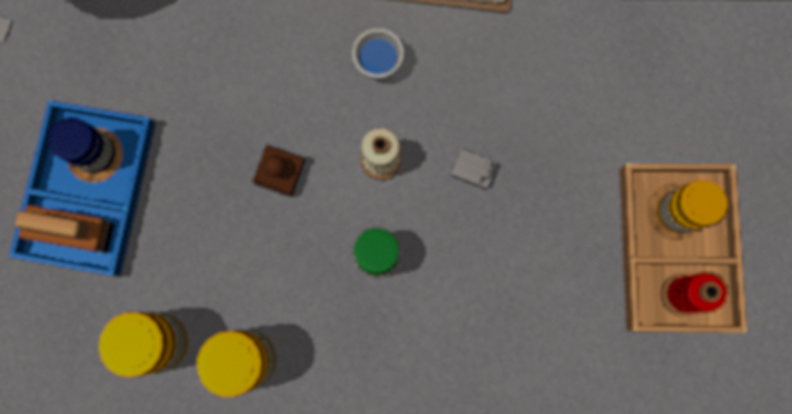

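View pics/cs12.png

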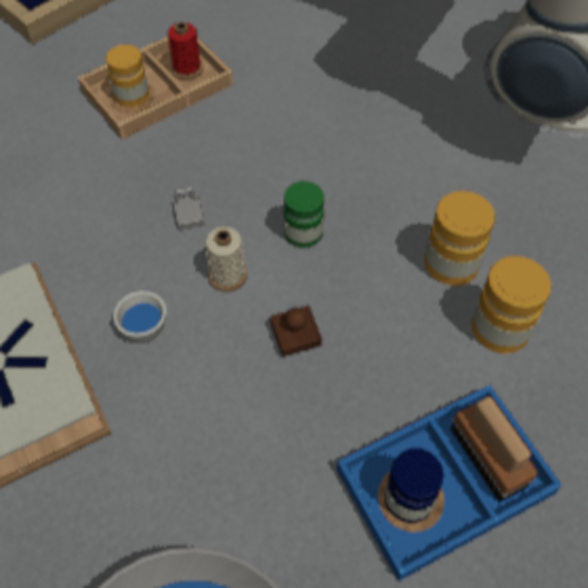

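Both views show all four things upright in their trays and the green jar and cream spool untouched. I check positions by triangulating their tops: in the scene crop navy (416,467), yellow (126,56), spool (182,27), brush (498,433); in the top crop navy (75,142), yellow (703,202), spool (711,292).

Run:
```python
from h import *
t=cv2.imread("pics/t12.png");s=cv2.imread("pics/s12.png");t0=cv2.imread("pics/top0.png");s0=cv2.imread("pics/scene0.png")
for n,a,b,c,y in [("navy",(75,142),(416,467),(.5389,.3266),-.16),("yellow",(703,202),(126,56),(.4804,-.3305),0),("red",(711,292),(182,27),(.4804,-.3305),0),("bar",(50,222),(498,433),(.5389,.3266),-.16)]:
    X,e=tri((140+b[0]/2.1,100+b[1]/2.1),(80+a[0]/1.8,100+a[1]/1.8))
    d=X[:2]-c;l=(np.cos(y)*d[0]+np.sin(y)*d[1],-np.sin(y)*d[0]+np.cos(y)*d[1]);print(n,X.round(4),round(e,2),"in tray",np.round(l,4))
# green/cream unchanged?
for nm,A,B,bx in [("green t",t0,t,(275,225,305,255)),("cream t",t0,t,(278,168,304,202)),("green s",s0,s,(272,184,298,220)),("cream s",s0,s,(236,206,260,240))]:
    x0,y0,x1,y1=bx
    g=[cv2.cvtColor(Q[y0:y1,x0:x1],cv2.COLOR_BGR2GRAY).astype(np.float32) for Q in(A,B)]
    print(nm,np.round(cv2.phaseCorrelate(*g),2))
crop(t,80,150,180,260,"f1",5)
```

```text
navy [0.5768 0.3155 0.0696] 0.36 in tray [ 0.0392 -0.0049]
yellow [ 0.5182 -0.3313  0.0752] 0.9 in tray [ 0.0378 -0.0008]
red [ 0.4285 -0.3331  0.0788] 0.5 in tray [-0.0519 -0.0026]
bar [0.4921 0.3359 0.0674] 0.24 in tray [-0.0476  0.0017]Traceback (most recent call last):
  File "<stdin>", line 10, in <module>
    return _wrapfunc(a, 'round', decimals=decimals, out=out)
    return _wrapit(obj, method, *args, **kwds)
    conv = _array_converter(obj)
ValueError: setting an array element with a sequence. The requested array has an inhomogeneous shape after 1 dimensions. The detected shape was (2,) + inhomogeneous part.
```

Yellow, spool and brush are fine. Navy reads 5 mm off in tray y, within tolerance, but I check it against the pad in close-up.

Run:
```python
from h import *
t=cv2.imread("pics/t12.png");s=cv2.imread("pics/s12.png");t0=cv2.imread("pics/top0.png");s0=cv2.imread("pics/scene0.png")
for nm,A,B,bx in [("green t",t0,t,(275,225,305,255)),("cream t",t0,t,(278,168,304,202)),("green s",s0,s,(272,184,298,220)),("cream s",s0,s,(236,206,260,240))]:
    x0,y0,x1,y1=bx
    g=[cv2.cvtColor(Q[y0:y1,x0:x1],cv2.COLOR_BGR2GRAY).astype(np.float32) for Q in(A,B)]
    print(nm,np.round(cv2.phaseCorrelate(*g)[0],2))
a=cv2.resize(s[300:370,300:370],None,fx=5.5,fy=5.5,interpolation=2);b=cv2.resize(t[150:220,85:155],None,fx=5.5,fy=5.5,interpolation=2)
cv2.imwrite("pics/f1.png",np.hstack([a,b]))
```

```text
green t [-0.08 -0.08]
cream t [ 0.53 -0.02]
green s [ 0.5 -0.2]
cream s [ 0.   -0.01]
```

View pics/f1.png

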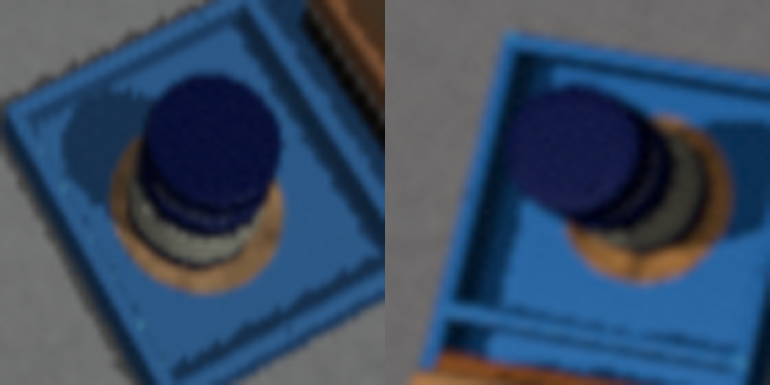

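In close-up, the gaps between the jar's base and the pad's edge are even to within 2–4 mm, inside the 12 mm tolerance. Green and cream have moved by no more than about 0.5 px. I hand in.

```bash
python3 -c "
from bench import manip
print(manip.sign_off())"
```

```text
the job is handed in; nothing more can be done
None
```

Both kits are made up and the job is handed in, at about 32 s on the robot's clock. The hand-in reports no verdict.

**Placing:** The red spool stands in the wooden tray's plain bay, and the smallest yellow jar is on its cork pad. The brush stands on its bristles in the blue tray's plain bay, and the navy jar is on its cork pad. Each was lowered in small steps until the wrist force showed contact, then let go, and the gripper was moved away.

**Last checks:**

| Thing | Position in its tray (x, y) | Wanted |
|---|---|---|
| Yellow jar | 38, -1 mm | 40, 0 (±12 mm) |
| Navy jar | 39, -5 mm | 40, 0 (±12 mm) |
| Red spool | -52, -3 mm | x -80 to -22, y ±45 mm |
| Brush | -48, 2 mm | x -80 to -22, y ±45 mm |

- **Upright:** All four look upright and separate from the gripper in both views.
- **Green jar and cream spool:** They shifted by no more than about 0.5 px between the first and last pictures, so they did not measurably move.

**What disagreed:**
- **Navy jar position:** A close-up of it against its pad gave an offset of 2–4 mm, against 5 mm by triangulation. Both are inside the 12 mm limit.
- **Measured heights:** Several two-view heights read 2–9 mm low, most on the blue-tray side. That is more than the 2 mm calibration error, but the contact heights matched a 6 mm tray floor.

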